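Seat the keyed dial on the control box

TASK

The dark dial on the low control box has been slipped onto its spindle but stands proud, with its notch away from the orange key bar. With a fingertip against the yellow post, push the dial round until its notch lies over the orange key, then press down on the steel hub in the middle until the dial is fully home, and take the hand away clear of everything. Only touch and push: do not pinch the post hard, lift the dial or force it, do not press the green or red button, and leave the loose things where they are.

Things in the scene. Friction and masses are not known exactly. Their poses are not given: they have to be found in the camera images.
- console: low grey control box with cream panels, 300 (its x) x 420 (its y) x 55 mm high, fixed; origin at the centre of its underside, on the desk. The dial is on its -y half; on its +y half are a black panel meter (its top 22 mm above the box) and two push buttons, none within 150 mm of the dial's axis
- dial: dark disc, 120 mm across and 8 mm thick, with a notch in its rim, a steel hub and a yellow post; origin on its axis at its underside, z up, x pointing from the axis through the notch. It turns freely either way, any number of turns, about its vertical axis with light friction (about 1 N at the post) and stays where it is left. Standing proud its underside is 11 mm above the aluminium flange (and 2 mm above the key); fully home it is 1 mm above the flange
- post: yellow upright round post fixed on the dial, 12 mm in diameter, 25 mm tall above the dial's top face; origin at its foot on the dial's top face, 48 mm from the dial's axis, diametrically opposite the notch. For pushing sideways with a fingertip
- hub (a point): centre of the flat top of the steel hub in the middle of the dial: 40 mm in diameter, 10 mm above the dial's top face. The place to press
- notch (a point): middle of the notch, 56 mm from the dial's axis, at the level of the dial's top face. The notch is a straight slot open at the rim, 16 mm wide, from 42 mm radius outwards, flanked by two white painted lines
- key (a point): point on the top of the orange key bar, 56 mm from the dial's axis. The key is fixed: a round-topped bar lying radially on the aluminium flange (156 mm across), 8 mm wide, reaching from 46 to 78 mm radius, its top 9 mm above the flange; its outer end, just beyond the rim of the dial, is a square upright tab 8 x 8 mm, 17 mm above the flange, which always shows (2 mm lower than the proud dial's top face). It can point in any direction
- dial_depth (a joint): how far the dial has been pressed down its spindle, m: 0 at the start (proud), 0.010 fully home against the stop, negative if pulled up. A stiff push fit: moving it takes about 5 N and it stays where it is left; with the notch off the key it is stopped by the key after 2 to 3 mm
- green_button (a joint): green push button on the control box, pressed amount in m, 0 is up
- red_button (a joint): red push button on the control box, pressed amount in m, 0 is up
- spare_knob: loose black knob standing on the control box, 36 mm wide, 24 mm high; origin at its foot
- lamp_cap: loose blue lamp cap standing on the control box, 24 mm wide, 18 mm high; origin at its foot
- mug: loose blue mug on the desk, 80 mm wide, 90 mm high; origin at its foot
- screwdriver: loose screwdriver lying on the desk; origin under its middle
- jar: loose glass jar with a steel cap on the desk, 60 mm wide, 70 mm high; origin at its foot
- stapler: loose black stapler on the desk, 130 x 36 x 44 mm; origin under its middle

How it is judged:
By the outcome, as a careful person would: the job done as asked, in the order asked, and still so for the second after the job is handed in, with the robot touching nothing.
It also fails if it takes over 51 s, if anything falls off the work surface, if the arm or the gripper's body presses on something with over 40 N, if the wrist force passes 120 N, or if a joint passes its speed limit or range.

ROBOT

A 6-joint arm with a two-finger parallel gripper is mounted at the origin on the work surface. World frame = base frame: x ahead of the robot, y to its left, z up, the work surface at z = 0. Lengths are in m, angles in degrees, forces in N, time in s.
With the tool pointing down it reaches from about 0.4 to 0.825 m from the base axis. Payload 7 kg.
Tool frame: the origin (TCP) lies between the finger pads; the fingertips stand ctrl.tip_extent ahead of it and the grasp point (between the pads) lies 2 mm behind it (ctrl.tip_extent is the distance from the TCP to the fingertips, in m); z points along the fingers, y is the direction in which the jaws open and shut (so a half turn about z gives the same grasp; the last joint's range is limited). The gripper opens to 88 mm and grips with 3 to 60 N. Pads are 19 mm wide; open, the fingers measure 130 mm over their backs; the gripper's body (78 mm by 193 mm) begins 47 mm behind the grasp point.
Start: joints at [86.809, 20.546, 0.682, 0, -70.136, -16.507], TCP at [0.228, 0.635, 0.244] pointing down, gripper open.
Joint ranges: [-176.03, 176.03], [-82.01, 121.73], [-58.28, 71.71], [-173.87, 95.51], [-174.79, -0.11], [-173.66, 173.66]. Speed limits (degrees/s): [136.94, 136.94, 172.46, 180, 180, 180].

INTERFACE

Orientations are given as [roll, pitch, yaw] about the fixed x, y, z axes, in that order (R = Rz(yaw) Ry(pitch) Rx(roll)).
In Python, from plant import ctrl gives the robot as it stands.
- The arm moves only by the shell command python3 -m handwheel 'ROWS' [OPENING]. ROWS is JSON, a list of rows, each a list of 6 numbers: the shift along the tool's x, y, z in m, then the turn, a rotation vector about the tool's x, y, z in rad. In form: [[dx, dy, dz, ax, ay, az], ...]. A call has 1 to 8 rows; each row is the pose to reach, as a shift and turn from the pose commanded when the call began, along the tool's axes at that moment; what a row does not reach only later rows make up. A row lasts 1/8 s, in which the tool goes at most 62.5 mm and 10.7 degrees, less where a joint would pass 70% of its speed; a pose out of reach is approached as far as the arm can. A call with a gripper value outside its range is refused whole. OPENING is the closure, from -1 (fully open) to 1 (shut), so that 0 is half open, set as the call begins (- or left out, the last holds). The fingers move at their own pace and stop on an object; the grip force is fixed at half the most. Time passes only in rows, so rows that repeat a pose let the fingers close. It gives the time, the measured TCP pose, the force and the opening at its end, in the units of the state.
- ctrl.get_obs(): the state, without advancing time (a new reading comes with each control period).
- ctrl.snapshot(name): name is "side" or "top"; returns a dict with "img" (480x640x3 uint8, blue, green, red), "fx", "fy", "cx", "cy" (pixels), "R" (3x3) and "t" (3): a world point X has camera coordinates R X + t. Camera axes: x right, y down, z forward; pixel columns grow to the right and rows downward; lengths in m; the calibration is good to about 2 mm. A picture is of the moment at which its call begins. There is no depth.
- ctrl.close_job(): hands the job in, once; it reports no verdict.
The state is a dict: "clock": time; "joint_pos": joint angles; "qvel": joint speeds; "tau": joint torques, N m; "tool_pos": TCP position; "orientation": TCP orientation; "force": force on the tool from outside, world axes, zero at the start; "moment": the same for the moment, N m; "opening": finger opening in m.
Only numpy, scipy, OpenCV 4.12 (cv2) and the standard library are available. Lean on these libraries where they do the work, as an engineer would, in place of code of your own. Each camera call takes 0.05 s, during which the arm holds its last target.

## Working session

There is one attempt and no reset: what is moved stays moved. The work goes in short steps, Python scripts to look and compute and a shell command to move; the robot and the scene stay as the last step left them, time stands still between calls to the robot, and variables do not carry over. Pictures are saved under pics/ and viewed, and the job is handed in when it is done.

```bash
ls; mkdir -p pics
python3 - <<'E'
from plant import ctrl
import cv2
print(ctrl.get_obs(), ctrl.tip_extent)
for n in("top","side"):
    s=ctrl.snapshot(n); cv2.imwrite(f"pics/{n}0.png",s["img"]); print(n,s["fx"],s["cx"],s["cy"],s["R"],s["t"])
E
```

```text
pics
{'clock': 0.0, 'joint_pos': array([ 8.68078325e+01,  2.05937713e+01,  6.34052230e-01, -1.79374779e-02,
       -7.01357748e+01, -1.65094459e+01]), 'qvel': array([ 0.05266067,  0.00112204,  0.03743836,  0.00132616,  0.03241157,
       -0.07412038]), 'tau': array([ 1.10813248e-04, -5.82710302e+01,  2.93079096e+01,  6.99776977e+00,
        7.21077886e-03, -1.57907593e-04]), 'tool_pos': array([0.22740983, 0.6350594 , 0.24260527]), 'orientation': array([ 1.79903651e+02, -1.09721031e-02, -1.97077132e+01]), 'force': array([ 1.04878922,  0.07601081, -0.01112512]), 'moment': array([ 0.03008073, -0.03934074, -0.04223637]), 'opening': 0.08781135335949587} 0.017
top 480.4566564504185 315.2648372025118 244.20070164481095 [[-0.02598852 -0.99952078  0.01681658]
 [-0.99923717  0.02548328 -0.02959178]
 [ 0.02914905 -0.0175728  -0.9994206 ]] [0.01036515 0.49848929 1.21818301]
side 442.0692764972327 318.07580511935083 244.7727449138535 [[ 0.70738018 -0.70680787 -0.00599262]
 [-0.39853769 -0.39182974 -0.82923891]
 [ 0.5837645   0.58897546 -0.55886217]] [-0.35093259  0.27910191  0.89585291]
```

View pics/top0.png

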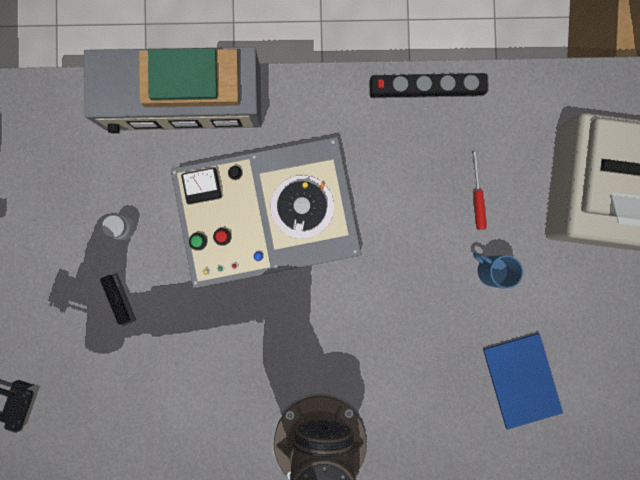

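View pics/side0.png

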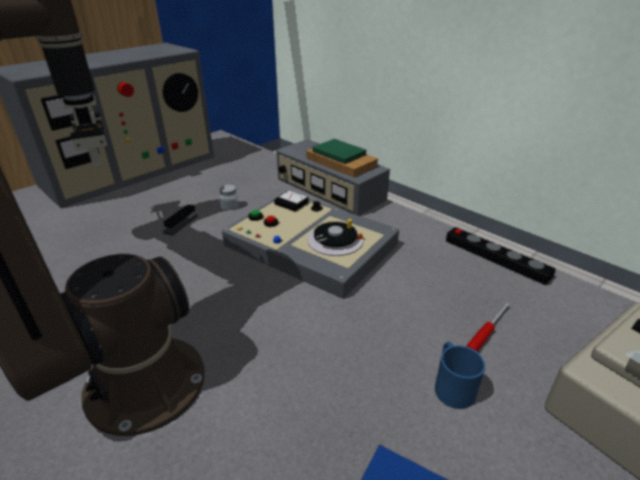

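The top view shows the dial centred near (302,206), the post near (305,185), the key near (323,185) and the notch near (299,226). I'll zoom in and measure these.

Run:
```python
import cv2,numpy as np
t=cv2.imread("pics/top0.png");s=cv2.imread("pics/side0.png")
a=cv2.resize(t[155:255,250:355],None,fx=5,fy=5,interpolation=cv2.INTER_CUBIC)
cv2.imwrite("pics/topz.png",a)
b=cv2.resize(s[205:270,295:375],None,fx=8,fy=8,interpolation=cv2.INTER_CUBIC)
cv2.imwrite("pics/sidez.png",b)
```

```text
(no output)
```

View pics/topz.png

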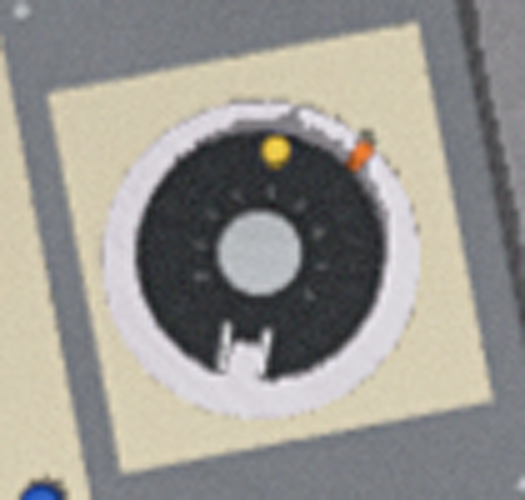

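View pics/sidez.png

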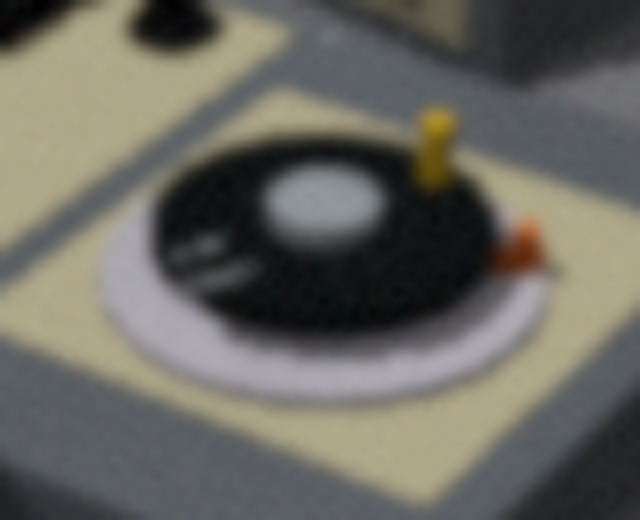

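Zoomed views: the hub is at about (302,205.4), the post top at (305.2,185.3), the key tab at (322,186) and the notch at (299,227), all in top-view pixels. Next: masks, then triangulation.

```bash
cat > h.py <<'E'
import cv2,numpy as np
from plant import ctrl
def ray(s,u,v):
    d=s["R"].T@np.array([(u-s["cx"])/s["fx"],(v-s["cy"])/s["fy"],1]); return -s["R"].T@s["t"],d
def onz(s,p,z):
    o,d=ray(s,*p); return o+d*(z-o[2])/d[2]
def proj(s,X):
    c=s["R"]@X+s["t"]; return s["cx"]+s["fx"]*c[0]/c[2], s["cy"]+s["fy"]*c[1]/c[2]
def tri(s1,p1,s2,p2):
    o1,d1=ray(s1,*p1);o2,d2=ray(s2,*p2)
    k=np.linalg.lstsq(np.c_[d1,-d2],o2-o1,rcond=None)[0]
    a=o1+k[0]*d1;b=o2+k[1]*d2; return (a+b)/2,np.linalg.norm(a-b)
def blobs(m,box,minA=6):
    x0,y0,x1,y1=box;mm=np.zeros_like(m);mm[y0:y1,x0:x1]=m[y0:y1,x0:x1]
    n,l,st,c=cv2.connectedComponentsWithStats(mm)
    return [(tuple(np.round(c[i],2)),tuple(st[i])) for i in range(1,n) if st[i][4]>=minA]
def masks(img):
    h=cv2.cvtColor(img,cv2.COLOR_BGR2HSV)
    return dict(yellow=cv2.inRange(h,(20,150,120),(32,255,255)),orange=cv2.inRange(h,(3,150,110),(16,255,255)),
      light=cv2.inRange(h,(0,0,125),(180,60,255)),dark=cv2.inRange(h,(0,0,0),(180,120,75)))
E
python3 - <<'E'
from h import *
for n,box in(("top",(255,165,350,250)),("side",(300,210,372,260))):
    s=ctrl.snapshot(n)
    for k,m in masks(s["img"]).items(): print(n,k,[(tuple(map(float,a)),tuple(map(int,b))) for a,b in blobs(m,box)])
    x0,y0,x1,y1=box
    d=masks(s["img"])["dark"]; dm=np.zeros_like(d); dm[y0:y1,x0:x1]=d[y0:y1,x0:x1]
    c=max(cv2.findContours(dm,cv2.RETR_EXTERNAL,cv2.CHAIN_APPROX_NONE)[0],key=cv2.contourArea)
    print("dial ellipse",cv2.fitEllipse(cv2.convexHull(c)))
E
```

```text
top yellow [((304.85, 184.38), (302, 182, 6, 6, 26))]
top orange [((321.38, 186.0), (320, 184, 4, 5, 13))]
top light [((300.9, 208.63), (255, 165, 95, 85, 5956)), ((348.31, 170.03), (347, 165, 3, 14, 29)), ((301.5, 205.26), (294, 197, 16, 17, 216))]
top dark [((301.75, 204.75), (278, 181, 49, 50, 1471))]
dial ellipse ((301.6031188964844, 205.45074462890625), (48.22054672241211, 48.926124572753906), 9.21749210357666)
side yellow [((349.0, 220.33), (348, 219, 3, 4, 9))]
side orange []
side light [((309.8, 217.48), (300, 210, 31, 23, 349)), ((330.85, 219.41), (319, 216, 26, 8, 82)), ((336.89, 246.2), (300, 224, 72, 36, 1126)), ((334.94, 229.54), (329, 227, 13, 6, 65))]
side dark [((316.0, 210.0), (313, 210, 7, 1, 7)), ((359.17, 211.79), (345, 210, 27, 6, 108)), ((335.18, 235.43), (314, 222, 44, 26, 749)), ((370.0, 258.0), (368, 256, 4, 4, 10))]
dial ellipse ((335.3561096191406, 234.63250732421875), (25.91659164428711, 43.229129791259766), 93.22489929199219)
```

Run:
```python
from h import *
T=ctrl.snapshot("top");S=ctrl.snapshot("side")
print("hub",tri(T,(301.5,205.26),S,(335.0,229.6)))
print("dial",tri(T,(301.6,205.45),S,(335.36,234.6)))
print("post top",tri(T,(304.85,184.4),S,(349.2,219.3)))
for zf in(.055,.058,.060,.063):
  H=onz(T,(301.5,205.26),zf+.029);P=onz(T,(304.85,184.4),zf+.044);K=onz(T,(321.4,186.0),zf+.017);N=onz(T,(298.8,226.8),zf+.019)
  f=lambda v:(round(float(np.hypot(*v[:2])),4),round(float(np.degrees(np.arctan2(v[1],v[0]))),1))
  print(zf,H,"post",P,f(P-H),"key",f(K-H),"notch",f(N-H), "sideproj hub",proj(S,H),"post",proj(S,P))
# box and lamp cap, knob
for p,z in(((258,256),.073),((235,172),.079),((197,240),.06),((221,236),.06),((115,226),.07),((118,298),.044)): print(p,onz(T,p,z).round(3))
for p in((173,168),(340,135),(360,255),(195,287)):print("corner",onz(T,p,.055).round(3))
```

```text
hub (array([0.59033596, 0.02896369, 0.0891102 ]), np.float64(0.0011680396302489297))
dial (array([0.59182375, 0.02880407, 0.07227135]), np.float64(0.0013994685164820408))
post top (array([0.63747758, 0.01973936, 0.10563227]), np.float64(0.0010300884561567408))
0.055 [0.5904856  0.02941946 0.084     ] post [0.63813805 0.02011264 0.099     ] (0.0486, -11.1) key (0.0681, -46.4) notch (0.0514, 171.2) sideproj hub (np.float64(334.6744586320394), np.float64(231.1148921725374)) post (np.float64(348.9925113512025), np.float64(221.24340410421922))
0.058 [0.59015212 0.0293924  0.087     ] post [0.63767399 0.02010987 0.102     ] (0.0484, -11.1) key (0.0679, -46.4) notch (0.0513, 171.2) sideproj hub (np.float64(334.6145365880442), np.float64(230.23645376667224)) post (np.float64(348.9173352542172), np.float64(220.37389211918062))
0.06 [0.58992981 0.02937436 0.089     ] post [0.63736462 0.02010802 0.104     ] (0.0483, -11.1) key (0.0678, -46.4) notch (0.0512, 171.2) sideproj hub (np.float64(334.57448452651187), np.float64(229.6493030832457)) post (np.float64(348.86708458646547), np.float64(219.79267601966828))
0.063 [0.58959633 0.0293473  0.092     ] post [0.63690056 0.02010524 0.107     ] (0.0482, -11.1) key (0.0676, -46.4) notch (0.0511, 171.2) sideproj hub (np.float64(334.51424973468573), np.float64(228.7662798920872)) post (np.float64(348.7915078283135), np.float64(218.91852985301674))
(258, 256) [0.472 0.137 0.073]
(235, 172) [0.675 0.187 0.079]
(197, 240) [0.515 0.286 0.06 ]
(221, 236) [0.523 0.227 0.06 ]
(115, 226) [0.553 0.479 0.07 ]
(118, 298) [0.378 0.485 0.044]
corner [0.693 0.342 0.055]
corner [ 0.765 -0.07   0.055]
corner [ 0.468 -0.111  0.055]
corner [0.4   0.294 0.055]
```

```bash
cat > go.py <<'E'
from h import *
def rel(x,y,z,yaw,base=None):
    "shift/turn in tool axes from base pose (x,y,z,yaw deg); tool assumed pointing down"
    if base is None:
        o=ctrl.get_obs(); base=(*o["tool_pos"],o["orientation"][2])
    b=np.radians(base[3]);d=np.array([x,y,z])-base[:3]
    dy=(yaw-base[3]+180)%360-180
    return [round(float(v),4) for v in (d[0]*np.cos(b)+d[1]*np.sin(b), d[0]*np.sin(b)-d[1]*np.cos(b), -d[2],0,0,-np.radians(dy))]
def push(th,off=.0155,c=(.590,.0293),r=.048):
    t=np.radians(th);return c[0]+r*np.cos(t)+off*np.sin(t), c[1]+r*np.sin(t)-off*np.cos(t), th-90
E
python3 - <<'E'
from go import *
x,y,yaw=push(-11.1,.0275);print(x,y,yaw); b=(.228,.635,.244,-19.7)
print(rel(x,y,.217,yaw,b), rel(x,y,.217,yaw))
E
```

```text
0.6318076937921653 -0.006926602653030297 -101.1
[0.5966, 0.4682, 0.027, 0.0, 0.0, 1.4207] [0.5972, 0.4684, 0.0262, 0.0, 0.0, 1.4207]
```

```bash
python3 -m handwheel '[[0.01,0.008,0,0,0,0.02],[0.04,0.031,0,0,0,0.09],[0.08,0.063,0,0,0,0.19],[0.12,0.094,0,0,0,0.29],[0.16,0.126,0,0,0,0.38],[0.2,0.157,0,0,0,0.48],[0.24,0.188,0,0,0,0.57],[0.28,0.22,0,0,0,0.67]]' 1
python3 - <<'E'
from go import *
x,y,yaw=push(-11.1,.0275);b=(.228,.635,.244,-19.7)
print(rel(x,y,.217,yaw))
E
```

```text
clock: 1.3
tool_pos: [0.4176, 0.3318, 0.2439]
orientation: [-180.0, 0.0, -58.3]
force: [1.5, 1.9, -0.9]
opening: 0.0135
[0.4007, -0.0044, 0.0269, 0.0, 0.0, 0.7467]
```

```bash
python3 -m handwheel '[[0.05,0,0.003,0,0,0.09],[0.1,-0.001,0.006,0,0,0.19],[0.155,-0.002,0.01,0,0,0.29],[0.21,-0.002,0.014,0,0,0.39],[0.265,-0.003,0.018,0,0,0.49],[0.32,-0.003,0.022,0,0,0.59],[0.375,-0.004,0.025,0,0,0.69],[0.401,-0.004,0.027,0,0,0.747]]' 1
python3 -m handwheel '[[0,0,0,0,0,0],[0,0,0,0,0,0]]'
python3 - <<'E'
from go import *
x,y,yaw=push(-11.1,.0275)
print(rel(x,y,.105,yaw), ctrl.get_obs()["joint_pos"].round(1))
for n in("top","side"):
    cv2.imwrite(f"pics/{n}1.png",ctrl.snapshot(n)["img"])
E
```

```text
clock: 2.3
tool_pos: [0.6328, -0.0075, 0.2162]
orientation: [180.0, -0.0, -101.2]
force: [0.8, -0.0, -0.7]
opening: 0.0005
clock: 2.55
tool_pos: [0.6318, -0.0045, 0.2166]
orientation: [180.0, 0.0, -100.9]
force: [-1.1, -0.2, -0.4]
opening: 0.0004
[0.0024, -0.0004, 0.1116, 0.0, 0.0, 0.0035] [ 17.3  17.5  -7.3  -0.  -65.2 -28.2]
```

View pics/side1.png

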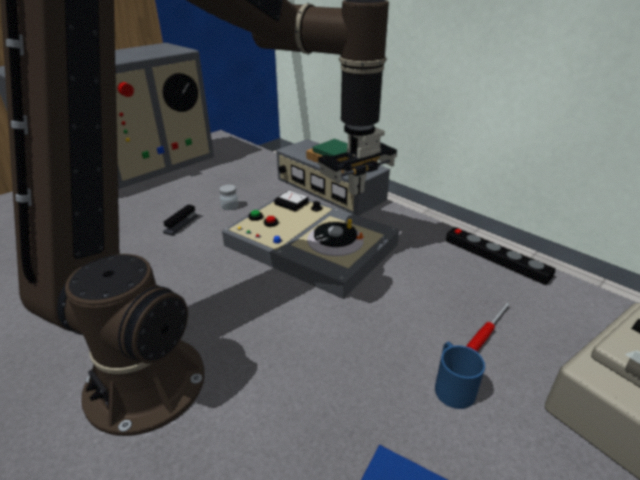

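View pics/top1.png

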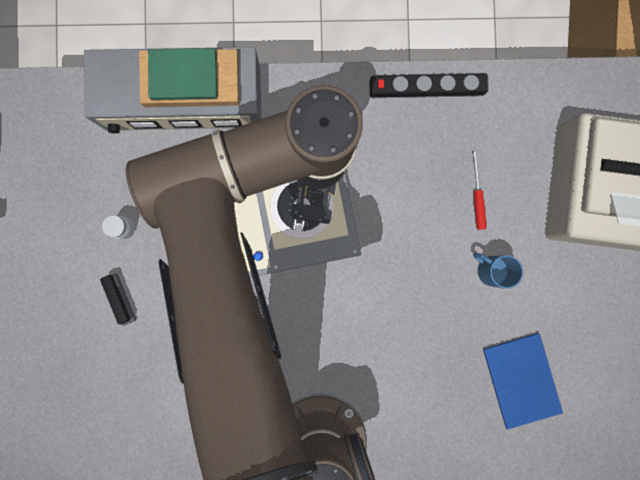

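```bash
python3 -m handwheel '[[0,0,0,0,0,0.18],[0,0,0,0,0,0.36],[0,0,0,0,0,0.54],[0,0,0,0,0,0.72],[0,0,0,0,0,0.9],[0,0,0,0,0,1.08],[0,0,0,0,0,1.26],[0,0,0,0,0,1.44]]'
python3 -m handwheel '[[0,0,0,0,0,0.18],[0,0,0,0,0,0.36],[0,0,0,0,0,0.54],[0,0,0,0,0,0.72],[0,0,0,0,0,0.9],[0,0,0,0,0,1.08],[0,0,0,0,0,1.26],[0,0,0,0,0,1.44]]'
python3 -m handwheel '[[0,0,0,0,0,0.17],[0,0,0,0,0,0.26],[0,0,0,0,0,0.26],[0,0,0,0,0,0.26]]'
python3 - <<'E'
from go import *
x,y,yaw=push(-11.1,.0275)
print(rel(x,y,.105,yaw+180), ctrl.get_obs()["joint_pos"].round(1))
E
```

```text
clock: 3.65
tool_pos: [0.632, -0.0032, 0.217]
orientation: [180.0, 0.0, 176.4]
force: [0.0, 0.2, 0.7]
opening: 0.0006
clock: 4.65
tool_pos: [0.6379, -0.057, 0.2086]
orientation: [178.9, -6.0, 102.5]
force: [0.3, -0.6, -0.6]
opening: 0.0007
clock: 5.15
tool_pos: [0.6328, -0.1073, 0.1937]
orientation: [179.1, -10.9, 93.0]
force: [1.4, -0.3, 0.7]
opening: 0.0003
[0.1002, 0.0043, 0.0887, 0.0, 0.0, 0.2462] [   1.1   20.8   -1.6  -11.9  -67.5 -173.6]
```

Joint 6 turns the opposite way to what I assumed, so it reached its limit. The original yaw of -101° has plenty of range for the push, so I'll level the tool and turn back.

```bash
cat >> go.py <<'E'
from scipy.spatial.transform import Rotation as Ro
def rel6(x,y,z,yaw):
    o=ctrl.get_obs();R0=Ro.from_euler("xyz",o["orientation"],degrees=True);R1=Ro.from_euler("xyz",[180,0,yaw],degrees=True)
    return np.r_[R0.inv().apply(np.array([x,y,z])-o["tool_pos"]),(R0.inv()*R1).as_rotvec()].round(4)
E
python3 - <<'E'
from go import *
print(rel6(.632,-.007,.217,125).tolist())
E
```

```text
[0.1028, 0.0045, -0.0038, 0.0686, -0.1816, -0.5582]
```

```bash
python3 -m handwheel '[[0.025,0.001,-0.001,0.017,-0.045,-0.13],[0.05,0.002,-0.002,0.034,-0.09,-0.27],[0.077,0.003,-0.003,0.051,-0.136,-0.41],[0.103,0.004,-0.004,0.069,-0.182,-0.558],[0.103,0.004,-0.004,0.069,-0.182,-0.558],[0.103,0.004,-0.004,0.069,-0.182,-0.558]]'
python3 - <<'E'
from go import *
print(rel6(.632,-.007,.217,-160).tolist(),ctrl.get_obs()["joint_pos"].round(1))
E
```

```text
clock: 5.9
tool_pos: [0.6315, -0.0064, 0.2171]
orientation: [-180.0, -0.0, 125.0]
force: [-0.3, -0.5, 0.0]
opening: 0.0008
[-0.0008, 0.0001, 0.0001, 0.0002, -0.0008, -1.3098] [  17.1   17.5   -7.3   -0.   -65.3 -162.1]
```

```bash
python3 -m handwheel '[[0,0,0,0,0,-0.17],[0,0,0,0,0,-0.35],[0,0,0,0,0,-0.53],[0,0,0,0,0,-0.71],[0,0,0,0,0,-0.89],[0,0,0,0,0,-1.07],[0,0,0,0,0,-1.25],[0,0,0,0,0,-1.31]]'
python3 -m handwheel '[[0,0,0,0,0,-0.17],[0,0,0,0,0,-0.35],[0,0,0,0,0,-0.53],[0,0,0,0,0,-0.71],[0,0,0,0,0,-0.89],[0,0,0,0,0,-1.03],[0,0,0,0,0,-1.03],[0,0,0,0,0,-1.03]]'
python3 - <<'E'
from go import *
x,y,yaw=push(-11.1,.0275)
print(rel6(x,y,.105,yaw).tolist(),ctrl.get_obs()["joint_pos"].round(1))
E
```

```text
clock: 6.9
tool_pos: [0.6316, -0.0085, 0.2167]
orientation: [180.0, -0.1, -160.0]
force: [0.3, 0.2, -0.2]
opening: 0.0002
clock: 7.9
tool_pos: [0.6315, -0.0081, 0.2167]
orientation: [179.9, -0.0, -101.3]
force: [-0.1, 0.0, -0.0]
opening: 0.0008
[-0.0012, -0.0002, 0.1117, 0.0011, -0.0002, -0.003] [ 16.9  17.6  -7.3  -0.  -65.3 -28.2]
```

```bash
python3 -m handwheel '[[0,0,0.02,0,0,0],[0,0,0.045,0,0,0],[0,0,0.07,0,0,0],[0,0,0.09,0,0,0],[0,0,0.105,0,0,0],[0,0,0.111,0,0,0],[0,0,0.111,0,0,0]]'
python3 - <<'E'
from go import *
for n in("top","side"):
    im=ctrl.snapshot(n)["img"]; c=im[150:290,250:390] if n=="side" else im[130:270,230:370]
    cv2.imwrite(f"pics/{n}2.png",cv2.resize(c,None,fx=4,fy=4,interpolation=cv2.INTER_CUBIC))
E
```

```text
clock: 8.78
tool_pos: [0.6316, -0.0077, 0.1058]
orientation: [179.9, -0.0, -101.1]
force: [0.5, 0.9, 1.2]
opening: 0.0001
```

View pics/side2.png

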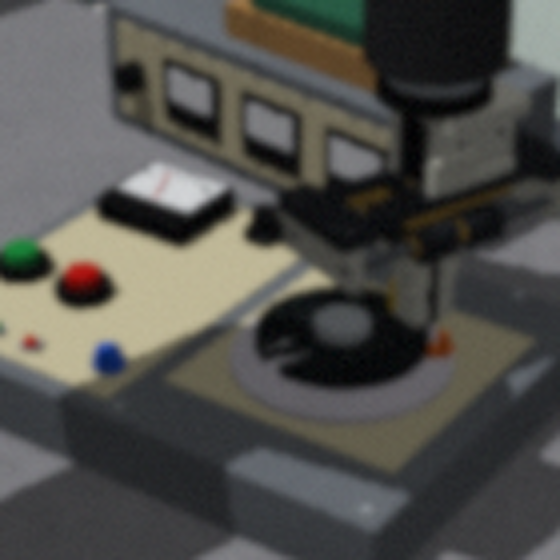

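View pics/top2.png

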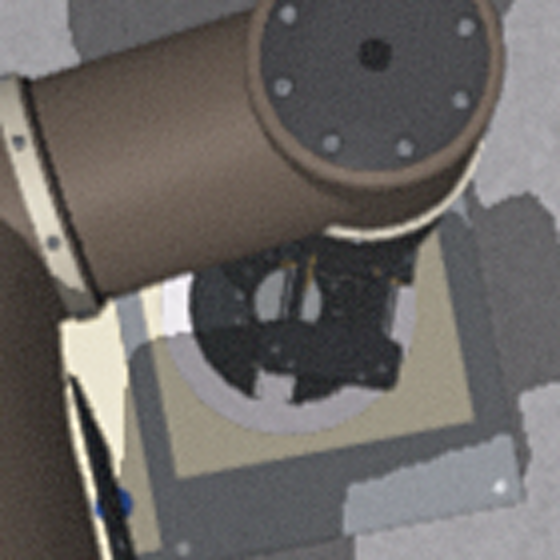

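The side view shows the fingertip beside the post, above the dial top and clear of the key. Next is the arc push.

```bash
cat > arc.py <<'E'
import sys
from go import *
off=float(sys.argv[1])
for th in map(float,sys.argv[2:]):
    x,y,yaw=push(th,off); r=rel6(x,y,.105,yaw); print(th,[round(float(v),4) for v in r])
E
python3 arc.py .0155 -12 -8 -3 3 9 15 21 27
```

```text
-12.0 [-0.0119, 0.0005, 0.0016, -0.0001, 0.0001, 0.0167]
-8.0 [-0.0152, -0.0005, 0.0016, -0.0001, 0.0001, -0.0531]
-3.0 [-0.0195, -0.0015, 0.0016, -0.0001, 0.0001, -0.1404]
3.0 [-0.0248, -0.0021, 0.0016, -0.0001, 0.0001, -0.2451]
9.0 [-0.03, -0.0022, 0.0016, -0.0001, 0.0001, -0.3498]
15.0 [-0.0353, -0.0017, 0.0016, -0.0001, 0.0001, -0.4545]
21.0 [-0.0405, -0.0007, 0.0016, -0.0001, 0.0001, -0.5592]
27.0 [-0.0455, 0.0009, 0.0016, -0.0001, 0.0001, -0.664]
```

```bash
python3 -m handwheel '[[-0.008,0.0005,0.001,0,0,0.01],[-0.014,0,0.001,0,0,-0.03],[-0.0195,-0.0015,0.001,0,0,-0.14],[-0.025,-0.002,0.001,0,0,-0.245],[-0.03,-0.002,0.001,0,0,-0.35],[-0.0355,-0.0015,0.001,0,0,-0.455],[-0.0405,-0.0005,0.001,0,0,-0.56],[-0.0455,0.001,0.001,0,0,-0.665]]'
python3 - <<'E'
from go import *
for n in("top","side"):
    im=ctrl.snapshot(n)["img"]; c=im[190:270,280:380] if n=="side" else im[150:260,240:360]
    cv2.imwrite(f"pics/{n}3.png",cv2.resize(c,None,fx=5,fy=5,interpolation=cv2.INTER_CUBIC))
E
python3 arc.py .0155 27 33 39 45 51 57 63 69 75
```

```text
clock: 9.88
tool_pos: [0.6398, 0.0378, 0.1052]
orientation: [-180.0, -0.0, -62.6]
force: [0.2, -0.2, -0.4]
opening: 0.0003
27.0 [0.0008, 0.0001, 0.0001, 0.0002, 0.0002, 0.0046]
33.0 [-0.0043, -0.0013, 0.0001, 0.0002, 0.0002, -0.1001]
39.0 [-0.0095, -0.0021, 0.0001, 0.0002, 0.0002, -0.2048]
45.0 [-0.0148, -0.0024, 0.0001, 0.0002, 0.0002, -0.3095]
51.0 [-0.0201, -0.0021, 0.0001, 0.0002, 0.0002, -0.4143]
57.0 [-0.0253, -0.0013, 0.0001, 0.0002, 0.0002, -0.519]
63.0 [-0.0304, 0.0, 0.0001, 0.0002, 0.0003, -0.6237]
69.0 [-0.0353, 0.0019, 0.0001, 0.0002, 0.0003, -0.7284]
75.0 [-0.04, 0.0043, 0.0001, 0.0001, 0.0003, -0.8331]
```

View pics/side3.png

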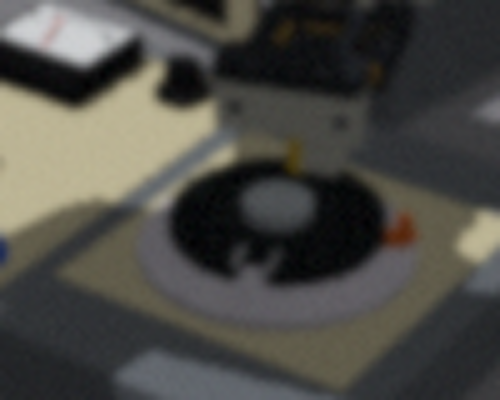

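View pics/top3.png

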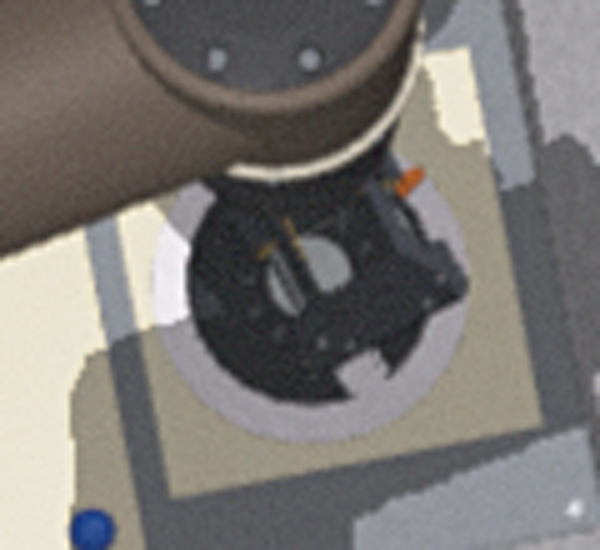

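The dial is turning: the notch now shows at about (312,225) in the top view, moving toward the key at (322,186). Continuing.

```bash
python3 -m handwheel '[[-0.0045,-0.0015,0,0,0,-0.1],[-0.0095,-0.002,0,0,0,-0.205],[-0.015,-0.0025,0,0,0,-0.31],[-0.02,-0.002,0,0,0,-0.415],[-0.0255,-0.0015,0,0,0,-0.52],[-0.0305,0,0,0,0,-0.625],[-0.0355,0.002,0,0,0,-0.73],[-0.04,0.0045,0,0,0,-0.835]]'
python3 arc.py .0155 75 81 87 93 99 105 110 115 120
```

```text
clock: 10.98
tool_pos: [0.6174, 0.0712, 0.1051]
orientation: [-180.0, 0.0, -15.0]
force: [1.6, -0.1, -0.0]
opening: 0.0002
75.0 [-0.0001, -0.0005, 0.0001, -0.0002, 0.0001, 0.0004]
81.0 [-0.0052, -0.0018, 0.0001, -0.0002, 0.0001, -0.1043]
87.0 [-0.0104, -0.0026, 0.0001, -0.0002, 0.0001, -0.209]
93.0 [-0.0157, -0.0029, 0.0001, -0.0002, 0.0001, -0.3137]
99.0 [-0.0209, -0.0026, 0.0001, -0.0002, 0.0, -0.4185]
105.0 [-0.0262, -0.0018, 0.0001, -0.0002, 0.0, -0.5232]
110.0 [-0.0304, -0.0007, 0.0001, -0.0002, 0.0, -0.6104]
115.0 [-0.0346, 0.0008, 0.0001, -0.0002, 0.0, -0.6977]
120.0 [-0.0386, 0.0026, 0.0001, -0.0002, 0.0, -0.785]
```

```bash
python3 -m handwheel '[[-0.005,-0.002,0,0,0,-0.105],[-0.0105,-0.0025,0,0,0,-0.21],[-0.0155,-0.003,0,0,0,-0.315],[-0.021,-0.0025,0,0,0,-0.42],[-0.026,-0.002,0,0,0,-0.525],[-0.0305,-0.0005,0,0,0,-0.61],[-0.0345,0.001,0,0,0,-0.7],[-0.0385,0.0025,0,0,0,-0.785]]'
python3 - <<'E'
from go import *
for n in("top","side"):
    im=ctrl.snapshot(n)["img"]; c=im[190:270,280:380] if n=="side" else im[150:260,240:360]
    cv2.imwrite(f"pics/{n}4.png",cv2.resize(c,None,fx=5,fy=5,interpolation=cv2.INTER_CUBIC))
print(ctrl.get_obs()["joint_pos"].round(1))
E
python3 arc.py .0155 120 124 127 130 133
```

```text
clock: 11.98
tool_pos: [0.5795, 0.0787, 0.1051]
orientation: [-180.0, -0.0, 30.0]
force: [1.8, -0.8, -0.6]
opening: 0.0009
[ 26.9  19.3 -21.   -0.  -49.7  93. ]
120.0 [0.0003, 0.0001, 0.0001, -0.0004, 0.0004, -0.0021]
124.0 [-0.0031, -0.0009, 0.0001, -0.0004, 0.0004, -0.0719]
127.0 [-0.0057, -0.0014, 0.0001, -0.0005, 0.0003, -0.1243]
130.0 [-0.0083, -0.0018, 0.0001, -0.0005, 0.0003, -0.1767]
133.0 [-0.0109, -0.0021, 0.0001, -0.0005, 0.0003, -0.229]
```

View pics/side4.png

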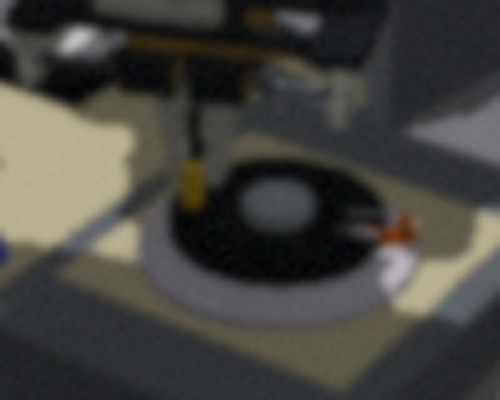

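View pics/top4.png

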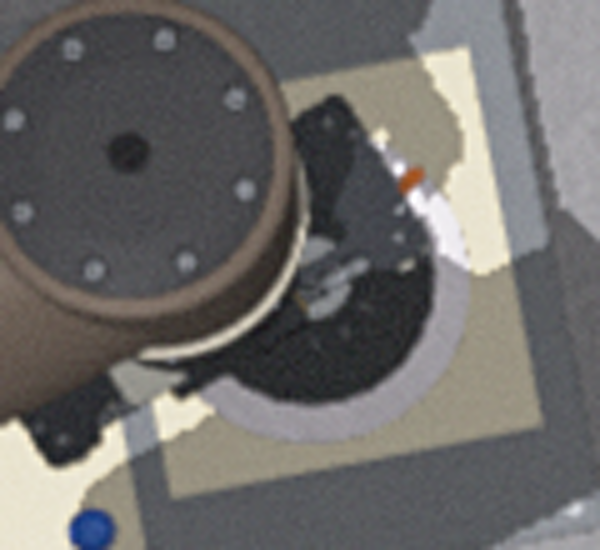

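Run:
```python
from go import *
S=ctrl.snapshot("side"); im=S["img"]
h=cv2.cvtColor(im,cv2.COLOR_BGR2HSV)
m=cv2.inRange(h,(18,140,70),(34,255,255)); print(blobs(m,(300,210,345,245),3))
c=np.array([.590,.0293])
P=lambda r,th,z:np.array([c[0]+r*np.cos(np.radians(th)),c[1]+r*np.sin(np.radians(th)),z])
for th in range(112,142,3):
    print(th,np.round(proj(S,P(.048,th,.0915)),1),np.round(proj(S,P(.048,th,.104)),1),"notch",np.round(proj(S,P(.042,th-180,.079)),1))
print("key",np.round(proj(S,P(.074,-46.4,.077)),1))
cv2.imwrite("pics/side5.png",cv2.resize(im[215:250,310:370],None,fx=13,fy=13,interpolation=cv2.INTER_CUBIC))
```

```text
[((np.float64(318.04), np.float64(225.83)), (np.int32(317), np.int32(222), np.int32(3), np.int32(9), np.int32(24)))]
112 [318.4 225.4] [318.4 221.5] notch [349.  235.9]
115 [318.1 225.8] [318.1 221.9] notch [349.2 235.5]
118 [317.8 226.3] [317.8 222.4] notch [349.5 235.1]
121 [317.6 226.7] [317.5 222.8] notch [349.6 234.7]
124 [317.4 227.2] [317.3 223.3] notch [349.8 234.2]
127 [317.2 227.7] [317.2 223.8] notch [349.8 233.8]
130 [317.1 228.1] [317.1 224.2] notch [349.9 233.4]
133 [317.  228.6] [317.  224.7] notch [349.9 233. ]
136 [317.  229.1] [317.  225.2] notch [349.8 232.5]
139 [317.1 229.6] [317.  225.7] notch [349.8 232.1]
key [361.5 233.6]
```

View pics/side5.png

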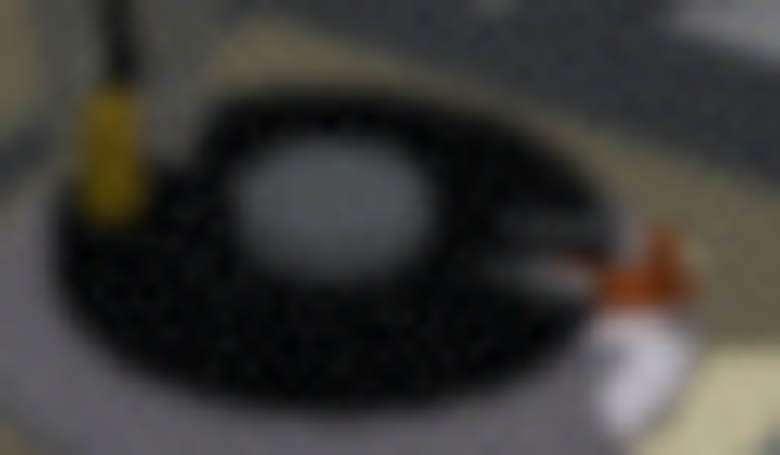

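The views disagree: the post reads about 117° and the notch lines about 130°. I'll back off, lift and move aside for a clear top view.

```bash
python3 -m handwheel '[[0.008,0,0,0,0,0],[0.012,0,-0.03,0,0,0],[0.012,0,-0.08,0,0,0],[0.012,-0.05,-0.1,0,0,0],[0.012,-0.11,-0.1,0,0,0],[0.012,-0.17,-0.1,0,0,0],[0.012,-0.23,-0.1,0,0,0],[0.012,-0.28,-0.1,0,0,0]]'
cat > look.py <<'E'
import sys
from go import *
n=sys.argv[1]
T=ctrl.snapshot("top");S=ctrl.snapshot("side")
cv2.imwrite(f"pics/top{n}.png",cv2.resize(T["img"][155:255,250:355],None,fx=5,fy=5,interpolation=cv2.INTER_CUBIC))
cv2.imwrite(f"pics/side{n}.png",cv2.resize(S["img"][205:270,295:375],None,fx=8,fy=8,interpolation=cv2.INTER_CUBIC))
m=masks(T["img"])
print([(k,[(np.array(a).tolist(),int(b[4])) for a,b in blobs(m[k],(272,172,332,240),4)]) for k in("yellow","orange")])
z=float(sys.argv[2]) if len(sys.argv)>2 else .104
C=np.array([.590,.0293,0])
for k,zz in(("yellow",z),("orange",.077)):
    for a,b in blobs(m[k],(272,172,332,240),4):
        v=onz(T,a,zz)-C; print(k,np.hypot(*v[:2]).round(4),np.degrees(np.arctan2(v[1],v[0])).round(1))
E
python3 look.py 6
```

```text
clock: 13.12
tool_pos: [0.4492, 0.3294, 0.2052]
orientation: [-180.0, 0.0, 29.8]
force: [1.4, 0.6, 0.6]
opening: 0.0007
[('yellow', [([284.71, 216.0], 24)]), ('orange', [([321.36, 185.73], 11)])]
yellow 0.0478 123.1
orange 0.0681 -45.9
```

View pics/top6.png

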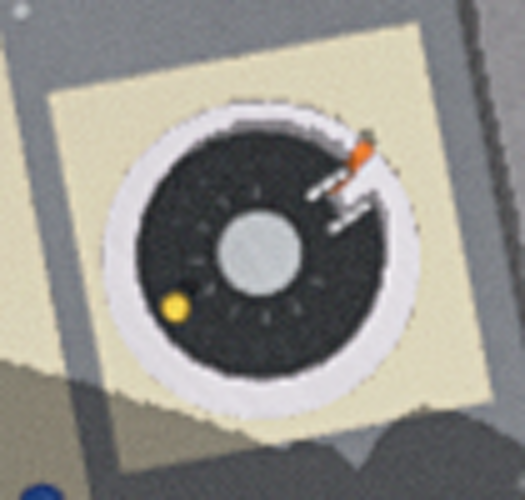

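View pics/side6.png

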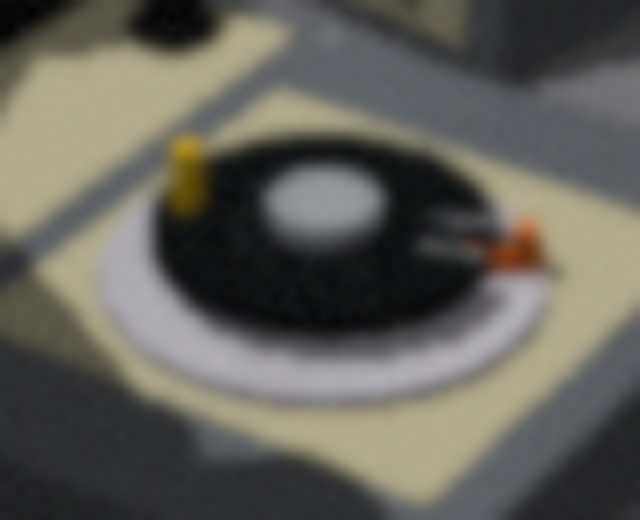

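Clear top view: the post is at 123.1° and the key at about -46°, so the notch lacks about 11°. The finger was commanded to 120°, a 3° contact bias. I'll go back in and push to about 131°.

```bash
python3 -m handwheel '[[0,0.06,0,0,0,0],[0,0.12,0,0,0,0],[0,0.18,0,0,0,0],[0,0.24,0,0,0,0],[0,0.28,0.01,0,0,0],[0,0.28,0.06,0,0,0],[0,0.28,0.095,0,0,0],[0,0.28,0.1,0,0,0]]'
python3 -m handwheel '[[0,0,0,0,0,0]]'
python3 arc.py .0155 120 123 125 127 129 130 131
```

```text
clock: 14.22
tool_pos: [0.5884, 0.0832, 0.1023]
orientation: [-179.9, 0.3, 29.8]
force: [0.4, 0.7, 0.6]
opening: 0.0004
clock: 14.35
tool_pos: [0.5903, 0.0844, 0.1055]
orientation: [-180.0, 0.0, 29.9]
force: [0.2, 0.4, 0.1]
opening: 0.0003
120.0 [-0.0123, -0.0004, 0.0005, -0.0, 0.0006, -0.0023]
123.0 [-0.0149, -0.0011, 0.0005, -0.0, 0.0006, -0.0546]
125.0 [-0.0166, -0.0015, 0.0005, -0.0, 0.0006, -0.0895]
127.0 [-0.0183, -0.0019, 0.0005, -0.0, 0.0006, -0.1244]
129.0 [-0.02, -0.0022, 0.0005, -0.0001, 0.0006, -0.1594]
130.0 [-0.0209, -0.0023, 0.0005, -0.0001, 0.0006, -0.1768]
131.0 [-0.0218, -0.0024, 0.0005, -0.0001, 0.0006, -0.1943]
```

Gentle push to finger 131°, then retract straight away (back off, lift, clear).

```bash
python3 -m handwheel '[[-0.007,0,0,0,0,0],[-0.012,0,0,0,0,0],[-0.015,-0.001,0,0,0,-0.055],[-0.0175,-0.0017,0,0,0,-0.105],[-0.0195,-0.002,0,0,0,-0.15],[-0.021,-0.0023,0,0,0,-0.18],[-0.0218,-0.0024,0,0,0,-0.194],[-0.0218,-0.0024,0,0,0,-0.194]]'
python3 -m handwheel '[[0.008,0,0,0,0,0],[0.012,0,-0.03,0,0,0],[0.012,0,-0.08,0,0,0],[0.05,-0.05,-0.1,0,0,0],[0.07,-0.11,-0.1,0,0,0],[0.07,-0.17,-0.1,0,0,0],[0.07,-0.23,-0.1,0,0,0],[0.07,-0.28,-0.1,0,0,0]]'
python3 look.py 7
```

```text
clock: 15.35
tool_pos: [0.5697, 0.0757, 0.1053]
orientation: [-180.0, 0.0, 41.0]
force: [1.9, -0.9, 1.4]
opening: 0.0002
clock: 16.35
tool_pos: [0.4369, 0.3346, 0.2047]
orientation: [-180.0, 0.1, 41.0]
force: [1.4, 0.7, 0.1]
opening: 0.0003
[('yellow', [([287.17, 219.0], 23)]), ('orange', [([319.11, 188.37], 27)])]
yellow 0.0479 134.1
orange 0.0597 -46.5
```

View pics/top7.png

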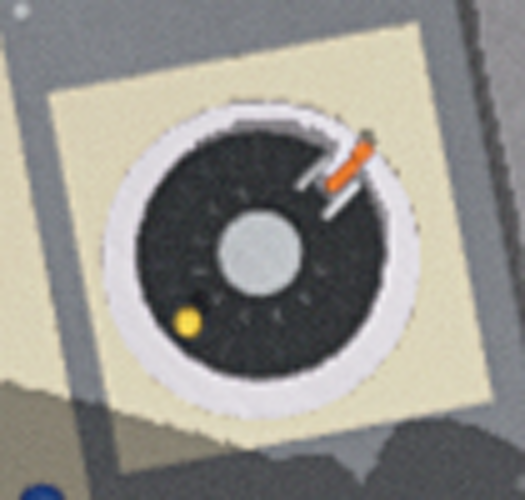

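View pics/side7.png

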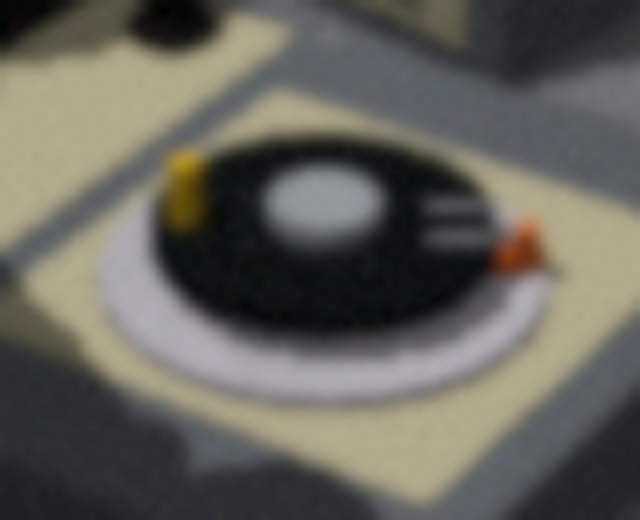

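Well aligned: the orange key sits centred between the white lines in the top view, around (320,188). The notch is at -45.9° and the key at -46.5°. Now the press, with the jaws turned crosswise to the post.

Run:
```python
from go import *
print(rel6(.590,.0293,.15,-43).tolist())
```

```text
[-0.0863, 0.3322, 0.0545, -0.0001, 0.0018, 1.4701]
```

```bash
python3 -m handwheel '[[-0.008,0.03,0,0,0,0.17],[-0.02,0.08,0,0,0,0.35],[-0.034,0.13,0,0,0,0.53],[-0.047,0.18,0,0,0,0.71],[-0.06,0.23,0,0,0,0.89],[-0.073,0.28,0,0,0,1.07],[-0.083,0.32,0,0,0,1.25],[-0.086,0.332,0.02,0,0,1.43]]'
python3 -m handwheel '[[0,0,0.015,0,0,0.04],[0,0,0.03,0,0,0.04],[0,0,0.034,0,0,0.04],[0,0,0.034,0,0,0.04]]'
python3 - <<'E'
from go import *
print(rel6(.590,.0293,.115,-43).tolist(),ctrl.get_obs()["force"])
E
```

```text
clock: 17.45
tool_pos: [0.5933, 0.0234, 0.1853]
orientation: [-180.0, -0.0, -41.4]
force: [0.5, 0.1, -1.3]
opening: 0.0005
clock: 17.95
tool_pos: [0.5916, 0.0261, 0.1507]
orientation: [179.9, 0.0, -43.2]
force: [-0.9, -0.5, 0.7]
opening: 0.0004
[-0.0033, -0.0013, 0.0357, 0.0012, 0.0008, -0.0029] [-0.88996961 -0.46974005  0.6567796 ]
```

```bash
python3 -m handwheel '[[-0.002,-0.001,0.015,0,0,0],[-0.002,-0.001,0.03,0,0,0],[-0.002,-0.001,0.039,0,0,0],[-0.002,-0.001,0.041,0,0,0],[-0.002,-0.001,0.041,0,0,0]]'
python3 -m handwheel '[[0,0,0.001,0,0,0],[0,0,0.003,0,0,0],[0,0,0.005,0,0,0],[0,0,0.005,0,0,0]]'
python3 - <<'E'
from go import *
print(ctrl.get_obs())
E
```

```text
clock: 18.58
tool_pos: [0.5909, 0.0279, 0.1098]
orientation: [180.0, 0.0, -43.2]
force: [0.4, 0.1, -1.0]
opening: 0.0002
clock: 19.08
tool_pos: [0.591, 0.028, 0.105]
orientation: [180.0, 0.0, -43.2]
force: [-0.7, -0.0, 2.9]
opening: 0.0006
{'clock': 19.075, 'joint_pos': array([ 2.16191104e+01,  1.99210186e+01, -2.01250072e+01, -1.55435178e-02,
       -4.99706256e+01,  2.51720515e+01]), 'qvel': array([-0.03386716,  0.19747637,  0.02442875, -0.10317008, -0.03347373,
       -0.08227142]), 'tau': array([-4.64081357e-02, -5.07978487e+01,  2.29680043e+01,  5.33541039e+00,
       -4.03034035e-02,  7.22077766e-04]), 'tool_pos': array([0.5910026 , 0.02798982, 0.10503985]), 'orientation': array([ 1.79989990e+02,  1.78519019e-02, -4.32188386e+01]), 'force': array([-0.72490863, -0.01445836,  2.88384939]), 'moment': array([ 0.09821804, -0.09490956,  0.01465262]), 'opening': 0.000607342036827391}
```

Contact is near TCP z = 0.105. Press on in small steps, watching the force.

```bash
python3 -m handwheel '[[0,0,0.001,0,0,0],[0,0,0.002,0,0,0]]'
python3 -m handwheel '[[0,0,0.001,0,0,0],[0,0,0.002,0,0,0]]'
python3 -m handwheel '[[0,0,0.001,0,0,0],[0,0,0.002,0,0,0]]'
python3 -m handwheel '[[0,0,0.001,0,0,0],[0,0,0.001,0,0,0]]'
```

```text
clock: 19.32
tool_pos: [0.591, 0.028, 0.103]
orientation: [180.0, 0.0, -43.2]
force: [0.1, 0.2, 3.6]
opening: 0.0005
clock: 19.58
tool_pos: [0.591, 0.028, 0.1009]
orientation: [180.0, 0.0, -43.2]
force: [0.3, 0.4, 3.4]
opening: 0.0005
clock: 19.82
tool_pos: [0.591, 0.028, 0.0989]
orientation: [180.0, 0.0, -43.2]
force: [1.3, 0.2, 3.4]
opening: 0.0003
clock: 20.08
tool_pos: [0.5908, 0.028, 0.0977]
orientation: [180.0, 0.0, -43.2]
force: [2.7, 0.2, 2.7]
opening: 0.0003
```

```bash
python3 -m handwheel '[[0,0,0.001,0,0,0],[0,0,0.001,0,0,0]]'
python3 -m handwheel '[[0,0,0.001,0,0,0],[0,0,0.001,0,0,0]]'
python3 -m handwheel '[[0,0,0.001,0,0,0],[0,0,0.001,0,0,0]]'
```

```text
clock: 20.32
tool_pos: [0.5909, 0.028, 0.0973]
orientation: [180.0, 0.0, -43.2]
force: [0.4, 0.6, 5.5]
opening: 0.0001
clock: 20.58
tool_pos: [0.591, 0.028, 0.0971]
orientation: [180.0, -0.0, -43.2]
force: [-1.6, 0.1, 13.7]
opening: 0.0005
clock: 20.82
tool_pos: [0.591, 0.0279, 0.097]
orientation: [-180.0, -0.0, -43.2]
force: [-5.2, 0.5, 21.4]
opening: 0.0008
```

It's against a firm stop at TCP z 0.097, 21 N. The depth matches about 10 mm of travel. Now retract and check.

```bash
python3 -m handwheel '[[0,0,-0.003,0,0,0],[0,0,-0.015,0,0,0],[0,0,-0.05,0,0,0],[0,0,-0.09,0,0,0],[0,0,-0.12,0,0,0],[0,0,-0.12,0,0,0]]'
python3 - <<'E'
from go import *
print(rel6(.43,.33,.217,-43).tolist())
E
```

```text
clock: 21.58
tool_pos: [0.5918, 0.0282, 0.2177]
orientation: [-179.8, -0.1, -43.2]
force: [0.3, -0.0, 0.0]
opening: 0.0003
[-0.3246, -0.1092, 0.0005, -0.0027, -0.0013, -0.0038]
```

```bash
python3 -m handwheel '[[-0.03,-0.01,0,0,0,0],[-0.08,-0.027,0,0,0,0],[-0.13,-0.044,0,0,0,0],[-0.18,-0.06,0,0,0,0],[-0.23,-0.077,0,0,0,0],[-0.28,-0.094,0,0,0,0],[-0.315,-0.106,0,0,0,0],[-0.325,-0.109,0,0,0,0]]'
python3 look.py 8 .094
python3 - <<'E'
from go import *
S=ctrl.snapshot("side");T=ctrl.snapshot("top")
cv2.imwrite("pics/top9.png",T["img"]);cv2.imwrite("pics/side9.png",S["img"])
m=masks(S["img"])["light"];print([(a,b) for a,b in blobs(m,(320,220,350,243),20)])
for z in(.089,.079):
    print(z,np.round(proj(S,np.array([.590,.0293,z])),1))
E
```

```text
clock: 22.58
tool_pos: [0.4272, 0.3311, 0.2141]
orientation: [179.8, 0.0, -43.1]
force: [-0.2, 0.3, -0.3]
opening: 0.0006
[('yellow', [([287.27, 219.5], 22)]), ('orange', [([319.38, 188.0], 24)])]
yellow 0.0483 134.2
orange 0.0608 -46.3
[((np.float64(334.16), np.float64(222.44)), (np.int32(320), np.int32(220), np.int32(30), np.int32(8), np.int32(145))), ((np.float64(334.85), np.float64(232.87)), (np.int32(329), np.int32(230), np.int32(13), np.int32(7), np.int32(71)))]
0.089 [334.6 229.6]
0.079 [334.6 232.7]
```

View pics/top8.png

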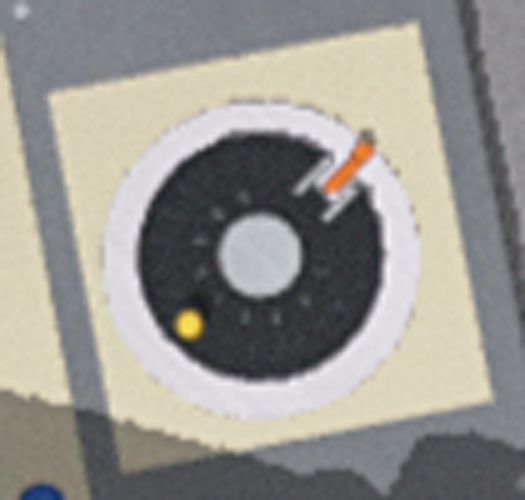

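View pics/side8.png

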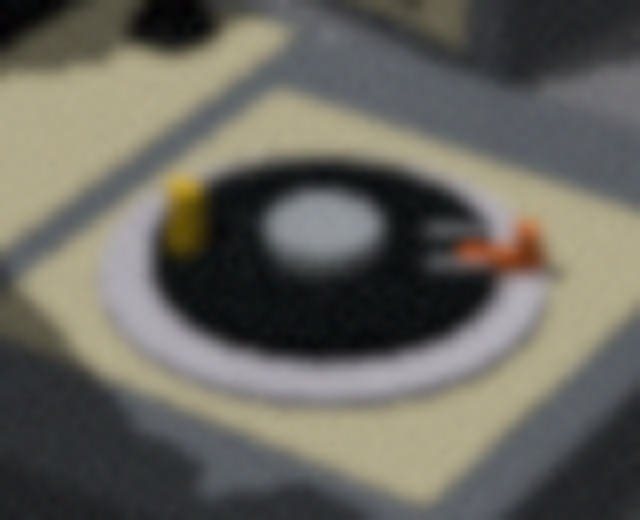

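View pics/side9.png

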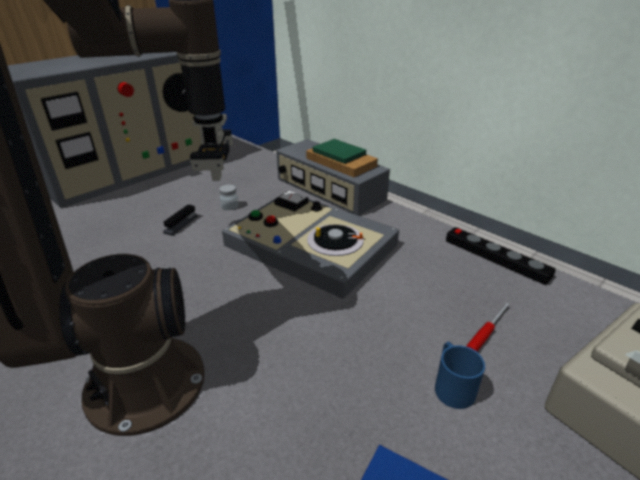

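The dial is home. In the side view the hub dropped from row 229.5 to 232.9 (232.7 predicted for 10 mm), and the key stands in the notch. The loose things are unmoved, and the hand is well clear. I'll let it settle and hand in.

```bash
python3 -m handwheel '[[0,0,0,0,0,0],[0,0,0,0,0,0],[0,0,0,0,0,0],[0,0,0,0,0,0]]'
python3 -c "
from plant import ctrl
print(ctrl.close_job())"
```

```text
clock: 23.28
tool_pos: [0.4288, 0.3297, 0.215]
orientation: [180.0, 0.0, -43.2]
force: [0.1, 0.9, -0.0]
opening: 0.0005
the job is handed in; nothing more can be done
None
```

The dial is turned onto the key and pressed fully home, and the hand is clear of everything. I handed the job in at about 23 s.

- **Turning:** I pushed the post round about 145° with the closed fingertips, in two goes. The first stopped about 11° short, so I backed off, looked, and finished it.
- **Pressing:** I pressed the hub down until it met a firm stop, at about 21 N.
- **Last checks:**
  - The post is at 134.2°, so the notch is at −45.8°. The key reads −46.3°.
  - The hub dropped by the image distance expected for 10 mm, and the key stands in the notch.
  - By eye in the last pictures, the loose things stand where they were and the buttons look untouched.
  - The force reads about zero.
- **What went wrong or disagreed:**
  - Early on I turned the wrist the wrong way, and joint 6 came up to its limit (−173.6°, limit −173.66°). That was in free air, and I turned it back.
  - Mid-push, with the hand partly in view, the side camera gave 117° from the post and 130° from the notch lines. The clear top view then gave 123°, and I worked from that.

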